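Sort left-hand and right-hand chair arms into their trays

ROBOT

A 6-joint arm with a two-finger parallel gripper is mounted at the origin on the work surface. World frame = base frame: x ahead of the robot, y to its left, z up, the work surface at z = 0. Lengths are in m, angles in rad, forces in N, time in s.
With the tool pointing down it reaches from about 0.35 to 0.775 m from the base axis. Payload 7.3 kg.
Tool frame: the origin (TCP) lies at the centre of the arm's flange, where the gripper is bolted on; the fingertips stand 178 mm ahead of it and the grasp point (between the pads) lies 159 mm ahead of it; z points along the fingers, y is the line along which they close (so a half turn about z gives the same grasp; the last joint's range is limited). The gripper opens to 92 mm and grips with 3 to 60 N. Pads are 19 mm wide; open, the fingers measure 130 mm over their backs; the gripper's body (75 mm by 190 mm) begins 47 mm behind the grasp point.
Start: joints at [-1.322, 0.342, 1.524, -0, 1.275, -0.146], TCP at [0.202, -0.485, 0.405] pointing down, gripper open.
Joint ranges: [-2.53, 2.53], [-0.77, 2.02], [0.04, 2.7], [-1, 4.14], [0.28, 2.66], [-3.11, 3.11]. Speed limits (rad/s): [2.57, 2.57, 3.14, 3.14, 3.14, 3.14].

INTERFACE

Orientations are given as [roll, pitch, yaw] about the fixed x, y, z axes, in that order (R = Rz(yaw) Ry(pitch) Rx(roll)).
In Python, from cell import telemetry, vision, ticket gives the robot as it stands.
- The arm moves only by the shell command python3 -m crank 'ROWS' [FORCE]. ROWS is JSON, a list of rows, each a list of 5 numbers: the gripper command: -1 is shut, 1 is fully open, values between are in proportion, then the shift along the tool's x, y, z in mm, then the turn about the tool's z in rad. In form: [[fingers, dx, dy, dz, roll], ...]. A call has 1 to 12 rows; each row is the pose to reach, as a shift and turn from the pose commanded when the call began, along the tool's axes at that moment; what a row does not reach only later rows make up. A row lasts 1/12 s, in which the tool goes at most 41.7 mm and 7.16 degrees, less where a joint would pass 70% of its speed; a pose out of reach is approached as far as the arm can. A call with a gripper value outside its range is refused whole. The fingers move at their own pace and stop on an object; FORCE is the grip in N (left out, the last holds). Time passes only in rows, so rows that repeat a pose let the fingers close. It gives the time, the measured TCP pose, the force, the opening and the grip force at its end, in the units of the state.
- telemetry.observe(): the state, without advancing time (a new reading comes with each control period).
- vision.read_camera(name): name is "scene" or "top"; returns (picture, depth): 400x640x3 uint8, red, green, blue; 400x640 float32, m along the optical axis (not along the pixel's ray), 0 where there is no reading.
- vision.get_calibration(name): a dict with "camera_matrix" (3x3 intrinsics, pixels), "rvec" (rotation vector, rad) and "tvec" (3), from world to camera coordinates, as OpenCV has them. Camera axes: x right, y down, z forward; pixel columns grow to the right and rows downward; lengths in m; the calibration is good to about 2 mm. A picture is of the moment at which its call begins. get_calibration takes no time and is no camera call.
- ticket.hand_in(): hands the job in; it is judged then, once.
The state is a dict: "time": time; "qpos": joint angles; "qvel": joint speeds; "joint_efforts": joint torques, N m; "tool_pos": TCP position; "tool_rot": TCP orientation; "contact_force": force on the tool from outside, world axes, zero at the start; "torque": the same for the moment, N m; "opening": finger opening in m; "grip_force": force on a finger pad.
Only numpy, scipy, OpenCV 4.12 (cv2) and the standard library are available. Lean on these libraries where they do the work, as an engineer would, in place of code of your own. Each camera call takes 0.05 s, during which the arm holds its last target. There are 200 camera calls.

TASK

Three loose chair arms, left-hand and right-hand ones mixed, lie about on the bench between two trays, and each tray already holds one arm. Put every loose arm into the tray that holds the arm of its own hand, laid flat on the tray floor next to that one and pointing the same way, none on top of another. Set the arms down rather than dropping them, and leave the arms already in the trays and everything else on the bench where they are.

Things in the scene. Friction and masses are not known exactly. Their poses are not given: they have to be found in the camera images.
- left_one_mid (a point): Left-hand chair arm, pale wood, loose on the bench, on its flat underside; 165 mm long, 26 mm thick, 110 g. A straight stretch 30 mm wide runs from 65 mm behind this point to 17 mm ahead; behind it a round tenon (18 mm) to 88 mm; ahead the arm flares to +y into a round hand (42 mm). Point: mid-width, half-way up (13 mm); x towards the hand, z up. Balances 7 mm ahead of the point
- left_one_hand (a point): centre of the round hand (42 mm diameter) of that same arm, half-way up: 56 mm along +x and 27.5 mm along +y of left_one_mid
- left_two_mid (a point): Left-hand arm, another one loose on the bench; same shape, size, point and axes as left_one_mid
- left_two_hand (a point): centre of the round hand (42 mm diameter) of that same arm, half-way up: 56 mm along +x and 27.5 mm along +y of left_two_mid
- right_one_mid (a point): Right-hand chair arm, pale wood, loose on the bench, on its flat underside; 165 mm long, 26 mm thick, 110 g. A straight stretch 30 mm wide runs from 65 mm behind this point to 17 mm ahead; behind it a round tenon (18 mm) to 88 mm; ahead the arm flares to -y into a round hand (42 mm). Point: mid-width, half-way up (13 mm); x towards the hand, z up. Balances 7 mm ahead of the point
- right_one_hand (a point): centre of the round hand (42 mm diameter) of that same arm, half-way up: 56 mm along +x and 27.5 mm along -y of right_one_mid
- left_sample_mid (a point): Left-hand arm, the one that already lies in the tray for left-hand arms, which shows how the others shall lie; same shape, size, point and axes as left_one_mid
- right_sample_mid (a point): Right-hand arm, the one that already lies in the tray for right-hand arms, which shows how the others shall lie; same shape, size, point and axes as right_one_mid
- tray_left_in (a point): centre of the inner floor of the fixed dark wooden tray for left-hand arms: inside 198 (x) x 248 (y) x 39 mm deep, walls and floor 6 mm, batten handles 12 mm out on the y sides; x away from the robot, z up. Trays look alike and may swap sides: known by the arm inside, which lies along x, hand to +x, some 78 mm to -y of the middle. Room for two more, 65 to 75 mm apart (the last at most 70 mm beyond the middle)
- tray_right_in (a point): centre of the inner floor of the fixed dark wooden tray for right-hand arms: inside 198 (x) x 248 (y) x 39 mm deep, walls and floor 6 mm, batten handles 12 mm out on the y sides; x away from the robot, z up. Trays look alike and may swap sides: known by the arm inside, which lies along x, hand to +x, some 78 mm to +y of the middle. Room for two more, 65 to 75 mm apart (the last at most 70 mm beyond the middle)
- sanding_block: cork sanding block, 110 x 58 x 38 mm, lying among the loose arms; bystander, origin under its centre
- wax_tin: round flat wax tin, 68 mm diameter, 30 mm high, among the loose arms; bystander, origin under its centre
- skew_chisel: turning chisel, 375 mm long, 32 mm high, beyond the trays; bystander, origin on the bench under its length
- callipers: steel outside callipers lying flat, 165 x 100 mm, 6 mm high, nearer the robot than the trays; bystander
- turned_bowl: dark turned bowl, 110 mm across, 45 mm high, beyond the trays; bystander
- mallet: round wooden mallet standing on its head, 90 mm diameter, 238 mm high, beyond the trays; bystander
- glue_bottle: white glue bottle, 64 mm diameter, 170 mm high, beyond the trays; bystander
Things that resemble listed ones, but are neither listed nor needed, are in the scene too. What is shaped like the part that bears right_one_mid but yellow is not meant. Leave any yellow look-alike of the part that bears left_two_mid alone.

How it is judged:
By the outcome, as a careful person would: the job done as asked, in the order asked, and still so for the second after the job is handed in, with the robot touching nothing.
It also fails if it takes over 72 s, if anything falls off the work surface, if the arm or the gripper's body presses on something with over 40 N, if the wrist force passes 120 N, or if a joint passes its speed limit or range.

## Working session

There is one attempt and no reset: what is moved stays moved. The work goes in short steps, Python scripts to look and compute and a shell command to move; the robot and the scene stay as the last step left them, time stands still between calls to the robot, and variables do not carry over. Pictures are saved under pics/ and viewed, at most 10 in all, crops included, and the job is handed in when it is done.

```bash
mkdir -p pics; ls; python3 - <<'E'
from cell import telemetry, vision
import cv2, numpy as np
for n in("top","scene"):
    p,d=vision.read_camera(n); cv2.imwrite(f"pics/{n}0.png",p[:,:,::-1]); np.savez(f"{n}0.npz",p=p,d=d)
    c=vision.get_calibration(n); print(n,c)
s=telemetry.observe(); print(s["time"],s["tool_pos"],s["tool_rot"],s["opening"],s["contact_force"])
E
```

```text
pics
top {'camera_matrix': array([[495.76624528,   0.        , 317.89674701],
       [  0.        , 495.76624528, 195.83280755],
       [  0.        ,   0.        ,   1.        ]]), 'rvec': array([ 2.09018282, -2.14400513,  0.19538359]), 'tvec': array([0.01145197, 0.54329232, 1.6914835 ])}
scene {'camera_matrix': array([[401.66561881,   0.        , 315.72917377],
       [  0.        , 401.66561881, 201.20870856],
       [  0.        ,   0.        ,   1.        ]]), 'rvec': array([ 1.16020152,  2.38018697, -0.91638223]), 'tvec': array([ 0.31806829, -0.25114364,  1.58764297])}
0.1 [ 0.20190901 -0.48449586  0.40411817] [-3.14023201e+00 -1.90873496e-04  3.94791872e-01] 0.09171659422091502 [-0.27049951  0.52769192 -0.11315757]
```

View pics/top0.png

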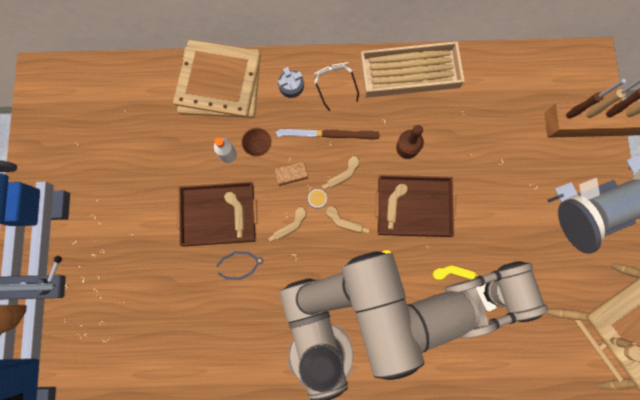

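View pics/scene0.png

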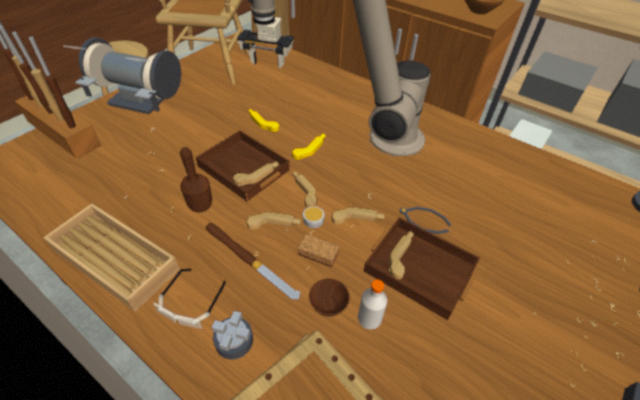

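The left tray, centred at about (217,215), holds a left-hand arm (hand at 231,198). The right tray, centred at about (415,207), holds a right-hand arm (hand at 400,190).

The loose pale arms have their hands at A (352,162), B (333,213) and C (300,213). The yellow look-alikes at (455,272) and (387,252) are to be left alone. Next I'll measure all five pale arms.

```bash
cat > h.py <<'E'
import numpy as np, cv2
from cell import telemetry, vision
def ray(n,uv,z):
    c=vision.get_calibration(n);R=cv2.Rodrigues(c["rvec"])[0];C=-R.T@c["tvec"]
    uv=np.asarray(uv,float).reshape(-1,2)
    d=np.c_[uv,np.ones(len(uv))]@np.linalg.inv(c["camera_matrix"]).T@R
    return (C+d*((z-C[2])/d[:,2])[:,None])[:,:2]
U=6
def mask(p,roi):
    x0,y0,x1,y1=roi
    b=cv2.resize(p[y0:y1,x0:x1],None,fx=U,fy=U,interpolation=cv2.INTER_CUBIC).astype(int)
    # pale wood: bright, moderately saturated
    m=(b[...,0]>165)&(b[...,1]>120)&(b[...,2]>65)&(b[...,0]-b[...,2]<115)
    return m.astype(np.uint8)
def arm(p,roi,z,n="top"):
    m=mask(p,roi);k,l,st,ce=cv2.connectedComponentsWithStats(m)
    i=1+np.argmax(st[1:,4]);m=(l==i).astype(np.uint8)
    px=lambda a:(np.asarray(a,float).reshape(-1,2)+.5)/U-.5+np.array(roi[:2])
    W=ray(n,px(np.argwhere(m)[:,::-1]),z)
    D=cv2.distanceTransform(cv2.copyMakeBorder(m,1,1,1,1,cv2.BORDER_CONSTANT),cv2.DIST_L2,5)[1:-1,1:-1]
    h=ray(n,px(np.argwhere(D>D.max()-.7)[:,::-1].mean(0)),z)[0]
    r=np.linalg.norm(W-h,axis=1);t=W[r>r.max()-.004].mean(0)
    L=r.max();c=W.mean(0);v=(h-t)/np.linalg.norm(h-t)
    s=1 if v[0]*(c-t)[1]-v[1]*(c-t)[0]<0 else -1   # body right of the line: left hand
    off=v[0]*(c-t)[1]-v[1]*(c-t)[0]
    a=np.arctan2(v[1],v[0])-s*np.arctan2(27.5,144)
    X=np.array([np.cos(a),np.sin(a)]);Y=np.array([-X[1],X[0]])
    mid=h-.056*X-s*.0275*Y
    for _ in range(3):
        q=(W-mid)@np.c_[X,Y];q=W[(q[:,0]>-.06)&(q[:,0]<.012)&(abs(q[:,1])<.022)]
        f=cv2.fitLine(q.astype(np.float32),cv2.DIST_L2,0,.001,.001).ravel()
        X=f[:2]*np.sign(f[:2]@X);Y=np.array([-X[1],X[0]])
        mid=f[2:]+X*((h-f[2:])@X-.056)
    wd=2*np.percentile(abs((q-f[2:])@Y),97)
    hl=np.array([X@(h-mid),Y@(h-mid)])
    return dict(hand="left" if s>0 else "right",mid=mid.round(4),yaw=round(float(np.arctan2(X[1],X[0])),3),L=L.round(4),off=off.round(4),width=wd.round(4),hl=hl.round(4),area=len(W)),m
def go(x,y,z,yaw):
    s=telemetry.observe();P=np.array(s["tool_pos"]);w=s["tool_rot"][2]
    d=np.array([x,y,z])-P;c,sn=np.cos(w),np.sin(w)
    r=-((yaw-w+np.pi)%(2*np.pi)-np.pi)
    print("dx %.1f dy %.1f dz %.1f roll %.3f"%(1e3*(c*d[0]+sn*d[1]),1e3*(sn*d[0]-c*d[1]),-1e3*d[2],r),"(alt roll %.3f)"%(r-np.sign(r)*np.pi))
E
python3 - <<'E'
from h import *
p=np.load("top0.npz")["p"];d=np.load("top0.npz")["d"]
R=dict(A=(318,150,362,194,.02),B=(324,202,372,240,.02),C=(264,202,309,246,.02),SL=(222,186,249,242,.026),SR=(382,178,412,232,.026))
for k,r in R.items():
    a,m=arm(p,r[:4],r[4]);print(k,a)
c=vision.get_calibration("top");Rm=cv2.Rodrigues(c["rvec"])[0];print("cam",-Rm.T@c["tvec"])
# trays: dark mask, rim rectangle
hsv=cv2.cvtColor(p,cv2.COLOR_RGB2HSV)
dk=((p[...,0]<105)&(p[...,0]>p[...,2]+15)).astype(np.uint8)
for n,(x0,y0,x1,y1) in dict(L=(172,178,262,250),R=(370,170,460,242)).items():
    q=np.zeros_like(dk);q[y0:y1,x0:x1]=dk[y0:y1,x0:x1]
    cs=max(cv2.findContours(q,0,1)[0],key=cv2.contourArea)
    w=ray("top",cs,.045);b=cv2.minAreaRect((w*1000).astype(np.float32));print("tray",n,b)
cr=cv2.resize(p[145:250,170:460],None,fx=2.75,fy=2.75,interpolation=cv2.INTER_CUBIC)
for r in R.values():
    _,m=arm(p,r[:4],.02)
    cs=cv2.findContours(m,0,1)[0]
    for q in cs: cv2.polylines(cr,[np.int32((q.reshape(-1,2)/U+[r[0]-170,r[1]-145])*2.75)],True,(0,0,255))
cv2.imwrite("pics/crop1.png",cr[:,:,::-1])
E
```

```text
A {'hand': 'left', 'mid': array([ 0.6218, -0.093 ]), 'yaw': -1.136, 'L': np.float64(0.1661), 'off': np.float64(-0.0075), 'width': np.float64(0.0323), 'hl': array([0.056 , 0.0301]), 'area': 15896}
B {'hand': 'left', 'mid': array([ 0.4777, -0.1104]), 'yaw': 0.75, 'L': np.float64(0.1584), 'off': np.float64(-0.0006), 'width': np.float64(0.0435), 'hl': array([0.056 , 0.0368]), 'area': 36275}
C {'hand': 'right', 'mid': array([0.4597, 0.1323]), 'yaw': -0.426, 'L': np.float64(0.147), 'off': np.float64(0.0193), 'width': np.float64(0.0442), 'hl': array([ 0.056 , -0.0474]), 'area': 44633}
SL {'hand': 'left', 'mid': array([0.4963, 0.2834]), 'yaw': 0.043, 'L': np.float64(0.146), 'off': np.float64(-0.0078), 'width': np.float64(0.0248), 'hl': array([0.056 , 0.0269]), 'area': 12197}
SR {'hand': 'right', 'mid': array([ 0.5131, -0.2641]), 'yaw': -0.118, 'L': np.float64(0.1474), 'off': np.float64(0.0076), 'width': np.float64(0.027), 'hl': array([ 0.056 , -0.0282]), 'area': 12858}
cam [ 0.21096098 -0.01156181  1.76402264]
tray L ((489.9903564453125, 354.0086669921875), (210.80931091308594, 261.2731018066406), 2.4120936393737793)
tray R ((500.44873046875, -342.353271484375), (258.408447265625, 211.06814575195312), 86.7880859375)
```

View pics/crop1.png

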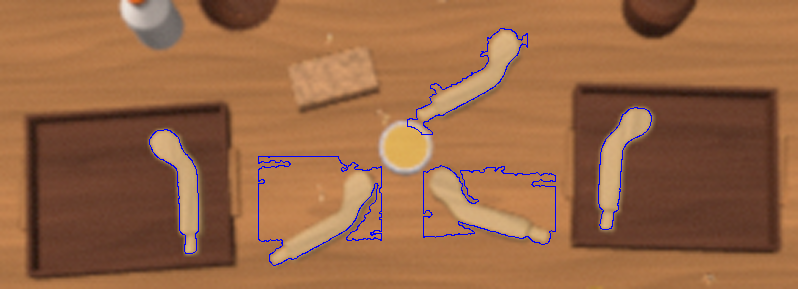

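The crop shows A (503,45 in the crop) bending to the left of its heading, so it is left-hand. C (357,185) also bends left. B (440,180) bends right, so it is right-hand. The bench leaks into the colour mask, so I'll sharpen it with depth.

```bash
cat >> h.py <<'E'
def height(n,d):
    c=vision.get_calibration(n);R=cv2.Rodrigues(c["rvec"])[0]
    v,u=np.mgrid[:400,:640];K=c["camera_matrix"]
    P=np.stack([(u-K[0,2])/K[0,0]*d,(v-K[1,2])/K[1,1]*d,d],-1)-c["tvec"]
    return P@R
def mask(p,roi):
    x0,y0,x1,y1=roi
    b=cv2.resize(p[y0:y1,x0:x1],None,fx=U,fy=U,interpolation=cv2.INTER_CUBIC).astype(float)
    g=np.clip(b[...,1]/np.maximum(b[...,0],1)*255,0,255).astype(np.uint8)
    H=None if DEP is None else cv2.resize(height("top",DEP)[y0:y1,x0:x1,2].astype(np.float32),None,fx=U,fy=U)
    m=(H>.010)&(b[...,0]>130)
    return m.astype(np.uint8)
DEP=None
E
python3 - <<'E'
import h
from h import *
f=np.load("top0.npz");p,d=f["p"],f["d"];h.DEP=d
H=height("top",d)[...,2]
print("bench",np.percentile(H[245:255,280:320],[5,50,95]).round(4),"A body",H[176:179,340:343].round(3).tolist(),p[177,341],p[195,345],p[232,300])
R=dict(A=(318,150,362,194),B=(324,202,372,240),C=(264,202,309,246))
cr=cv2.resize(p[145:250,240:400],None,fx=5,fy=5,interpolation=cv2.INTER_CUBIC)
for k,r in R.items():
    a,m=arm(p,r,.02);print(k,a)
    for q in cv2.findContours(m,0,1)[0]: cv2.polylines(cr,[np.int32((q.reshape(-1,2)/U+[r[0]-240,r[1]-145])*5)],True,(0,0,255))
cv2.imwrite("pics/crop2.png",cr[:,:,::-1])
# tin, block
for n,(x0,y0,x1,y1) in dict(tin=(306,188,329,209),block=(272,160,310,188)).items():
    P=height("top",d)[y0:y1,x0:x1].reshape(-1,3);P=P[P[:,2]>.015];print(n,P.min(0).round(3),P.max(0).round(3))
for n in("L","R"):
    (x0,y0,x1,y1)=dict(L=(172,178,262,250),R=(370,170,460,242))[n]
    P=height("top",d)[y0:y1,x0:x1].reshape(-1,3);q=P[(P[:,2]>.035)];print(n,q.min(0).round(3),q.max(0).round(3),"floor",np.median(P[(P[:,2]<.015)],0).round(3))
E
```

```text
bench [-0.0073  0.0002  0.0073] A body [[0.025, 0.031, 0.031], [0.031, 0.032, 0.028], [0.029, 0.024, 0.033]] [201 166 120] [183 123  78] [176 120  73]
A {'hand': 'left', 'mid': array([ 0.6214, -0.096 ]), 'yaw': -1.09, 'L': np.float64(0.1488), 'off': np.float64(-0.0073), 'width': np.float64(0.0312), 'hl': array([0.056 , 0.0274]), 'area': 14298}
B {'hand': 'right', 'mid': array([ 0.4474, -0.0945]), 'yaw': 1.267, 'L': np.float64(0.1473), 'off': np.float64(0.0072), 'width': np.float64(0.0318), 'hl': array([ 0.056 , -0.0273]), 'area': 15351}
C {'hand': 'left', 'mid': array([0.4382, 0.1006]), 'yaw': -1.085, 'L': np.float64(0.1488), 'off': np.float64(-0.0066), 'width': np.float64(0.0306), 'hl': array([0.056 , 0.0265]), 'area': 15262}
tin [ 0.211 -0.037  0.017] [0.578 0.034 1.764]
block [ 0.211 -0.012  0.015] [0.677 0.153 1.764]
L [ 0.211 -0.012  0.035] [0.605 0.502 1.764] floor [0.495 0.374 0.004]
R [ 0.211 -0.486  0.035] [ 0.615 -0.012  1.764] floor [ 0.505 -0.358  0.004]
```

View pics/crop2.png

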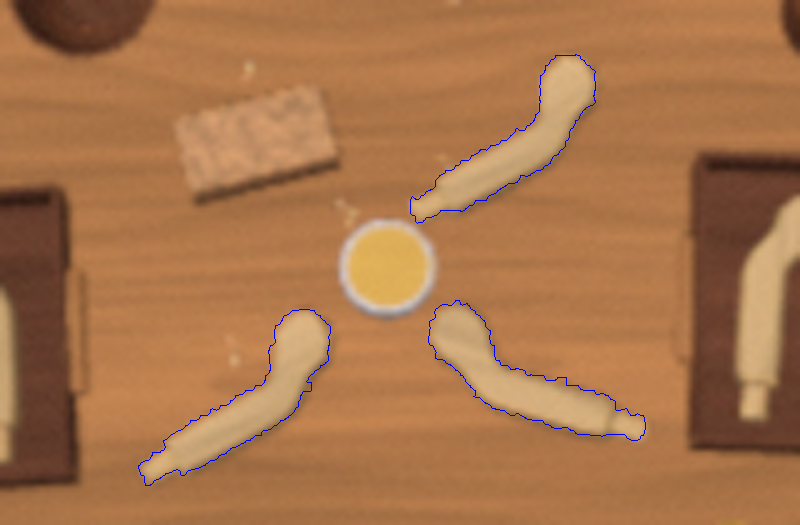

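Everything fits: the widths are about 31 mm, the hand offset is (56, 27) mm, and the tray rims are 211 x 261 mm. B is the right-hand arm, so I'll start with it.

```bash
python3 -c "
from h import *
go(.4483,-.0917,.25,1.267)"
```

```text
dx 378.5 dy -267.8 dz 154.1 roll -0.872 (alt roll 2.269)
```

```bash
python3 -m crank '[[0.1,40,-28,0,-0.1],[0.1,378,-268,154,-0.872],[0.1,378,-268,154,-0.872],[0.1,378,-268,154,-0.872],[0.1,378,-268,154,-0.872],[0.1,378,-268,154,-0.872],[0.1,378,-268,154,-0.872],[0.1,378,-268,154,-0.872],[0.1,378,-268,154,-0.872],[0.1,378,-268,154,-0.872],[0.1,378,-268,154,-0.872],[0.1,378,-268,154,-0.872]]' 25; python3 -c "
from h import *
go(.4483,-.0917,.183,1.267)"
```

```text
time: 1.1
tool_pos: [0.4485, -0.0893, 0.2496]
tool_rot: [-3.141, -0.0, 1.268]
contact_force: [-0.1, -0.4, -0.5]
opening: 0.0504
grip_force: 0.0
dx -2.3 dy 0.6 dz 66.6 roll 0.001 (alt roll -3.141)
```

```bash
python3 -m crank '[[0.1,-2,0.5,30,0],[0.1,-2,0.5,55,0],[0.1,-2,0.5,66,0],[0.1,-2,0.5,66,0],[-1,-2,0.5,66,0],[-1,-2,0.5,66,0],[-1,-2,0.5,66,0],[-1,-2,0.5,66,0],[-1,-2,0.5,66,0],[-1,-2,0.5,66,0]]' 25
```

```text
time: 1.93
tool_pos: [0.4479, -0.0942, 0.1857]
tool_rot: [3.14, 0.0, 1.267]
contact_force: [-1.2, -0.5, 7.2]
opening: 0.0297
grip_force: 25.0
```

```bash
python3 -m crank '[[-1,0,0,-15,0],[-1,0,0,-50,0],[-1,0,0,-90,0],[-1,0,0,-90,0]]'; python3 -c "
from h import *
go(.5065+.001,-.333,.275,-.08)"
```

```text
time: 2.27
tool_pos: [0.4494, -0.0945, 0.2808]
tool_rot: [3.13, 0.001, 1.267]
contact_force: [2.1, -1.1, -1.6]
opening: 0.0299
grip_force: 25.0
dx -210.1 dy 126.9 dz 5.8 roll 1.347 (alt roll -1.795)
```

```bash
python3 -m crank '[[-1,-10,6,3,0.1],[-1,-30,18,6,0.22],[-1,-60,36,6,0.34],[-1,-90,54,6,0.46],[-1,-120,72,6,0.58],[-1,-150,90,6,0.7],[-1,-180,108,6,0.82],[-1,-200,120,6,0.94],[-1,-210,127,6,1.06],[-1,-210,127,6,1.18],[-1,-210,127,6,1.3],[-1,-210,127,6,1.347]]'; python3 -m crank '[[-1,0,0,0,0],[-1,0,0,0,0]]'; python3 - <<'E'
from h import *
go(.5065,-.333,.192,-.08)
p,d=vision.read_camera("scene");cv2.imwrite("pics/s1.png",cv2.resize(p[120:320,180:500],None,fx=2.5,fy=2.5)[:,:,::-1])
E
```

```text
time: 3.27
tool_pos: [0.5057, -0.3327, 0.2681]
tool_rot: [-3.141, 0.001, -0.087]
contact_force: [-0.1, -0.1, -1.0]
opening: 0.03
grip_force: 25.0
time: 3.43
tool_pos: [0.5058, -0.3323, 0.2684]
tool_rot: [-3.141, 0.0, -0.079]
contact_force: [0.1, -0.6, -0.6]
opening: 0.0301
grip_force: 25.0
dx 0.7 dy 0.7 dz 76.4 roll 0.001 (alt roll -3.140)
```

View pics/s1.png

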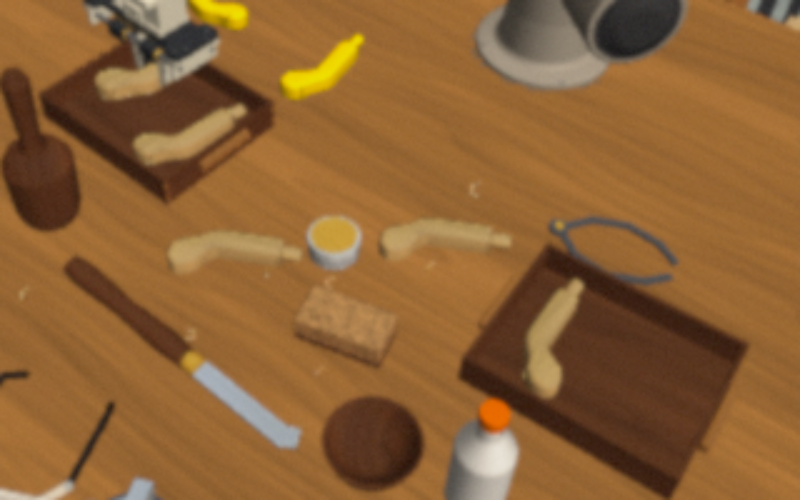

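The right-hand arm is held level over the right tray, next to its sample (held hand at 125,85, sample hand at 155,145). I'll lower it gently.

```bash
python3 -m crank '[[-1,0,0,35,0],[-1,0,0,60,0],[-1,0,0,70,0],[-1,0,0,74,0],[-1,0,0,75,0],[-1,0,0,75,0]]'
```

```text
time: 3.98
tool_pos: [0.5064, -0.3326, 0.1947]
tool_rot: [3.141, -0.001, -0.08]
contact_force: [-0.4, 0.0, -1.1]
opening: 0.0299
grip_force: 25.0
```

```bash
python3 -m crank '[[-1,0,0,1,0],[-1,0,0,2,0],[-1,0,0,3,0],[-1,0,0,3,0]]'
```

```text
time: 4.32
tool_pos: [0.5063, -0.3325, 0.1917]
tool_rot: [3.14, -0.002, -0.08]
contact_force: [0.5, 0.1, 4.1]
opening: 0.0296
grip_force: 25.0
```

```bash
python3 -m crank '[[0.05,0,0,0,0],[0.05,0,0,0,0],[0.05,0,0,0,0],[0.05,0,0,-15,0],[0.05,0,0,-45,0],[0.05,0,0,-70,0],[0.05,0,0,-70,0]]'; python3 -c "
from h import *
go(.4396,.0979,.25,2.057)"
```

```text
time: 4.9
tool_pos: [0.5071, -0.3332, 0.2659]
tool_rot: [3.136, -0.007, -0.08]
contact_force: [0.2, -0.8, 0.9]
opening: 0.048
grip_force: 0.0
dx -101.8 dy -424.3 dz 15.9 roll -2.137 (alt roll 1.004)
```

```bash
python3 -m crank '[[0.1,-5,-20,0,-0.12],[0.1,-15,-60,0,-0.24],[0.1,-25,-100,0,-0.36],[0.1,-35,-140,0,-0.48],[0.1,-44,-180,0,-0.6],[0.1,-53,-220,0,-0.72],[0.1,-62,-260,0,-0.84],[0.1,-72,-300,0,-0.96],[0.1,-82,-340,0,-1.08],[0.1,-91,-380,0,-1.2],[0.1,-100,-410,0,-1.32],[0.1,-102,-424,6,-1.44]]'; python3 -m crank '[[0.1,0,0,2,-0.12],[0.1,0,0,4,-0.24],[0.1,0,0,6,-0.36],[0.1,0,0,8,-0.48],[0.1,0,0,10,-0.6],[0.1,0,0,10,-0.697],[0.1,0,0,10,-0.697]]';  python3 -c "
from h import *
go(.4396,.0979,.1845,2.057)"
```

```text
time: 5.9
tool_pos: [0.437, 0.1017, 0.255]
tool_rot: [3.141, -0.001, 1.369]
contact_force: [-0.7, 0.5, -0.2]
opening: 0.0503
grip_force: 0.0
time: 6.48
tool_pos: [0.4381, 0.0985, 0.2443]
tool_rot: [-3.141, -0.0, 2.06]
contact_force: [0.5, -0.8, 0.4]
opening: 0.0504
grip_force: 0.0
dx -1.2 dy 1.0 dz 59.8 roll 0.003 (alt roll -3.138)
```

```bash
python3 -m crank '[[0.1,-1,1,30,0],[0.1,-1,1,50,0],[0.1,-1,1,59,0],[0.1,-1,1,59,0],[-1,-1,1,59,0],[-1,-1,1,59,0],[-1,-1,1,59,0],[-1,-1,1,59,0],[-1,-1,1,59,0],[-1,-1,1,59,0]]' 25; python3 -m crank '[[-1,0,0,-15,0],[-1,0,0,-50,0],[-1,0,0,-90,0],[-1,0,0,-90,0]]'; python3 -c "
from h import *
go(.4954,.3515,.275,3.1836)"
```

```text
time: 7.32
tool_pos: [0.4398, 0.0981, 0.1866]
tool_rot: [3.14, 0.001, 2.057]
contact_force: [-0.5, -0.1, 6.8]
opening: 0.0299
grip_force: 25.0
time: 7.65
tool_pos: [0.4414, 0.0983, 0.2817]
tool_rot: [3.131, 0.005, 2.057]
contact_force: [2.1, 1.2, -0.6]
opening: 0.0296
grip_force: 25.0
dx 198.6 dy 166.0 dz 6.7 roll -1.127 (alt roll 2.015)
```

```bash
python3 -m crank '[[-1,10,8,3,-0.1],[-1,30,26,6,-0.21],[-1,55,47,6,-0.33],[-1,80,68,6,-0.45],[-1,105,90,6,-0.57],[-1,130,111,6,-0.69],[-1,155,133,6,-0.81],[-1,180,154,6,-0.93],[-1,197,168,6,-1.05],[-1,197,168,6,-1.127],[-1,197,168,6,-1.127],[-1,197,168,6,-1.127]]'; python3 - <<'E'
from h import *
go(.4984,.3515,.1945,3.1836)
E
```

```text
time: 8.65
tool_pos: [0.4958, 0.3507, 0.2691]
tool_rot: [-3.141, -0.001, -3.102]
contact_force: [-0.7, -0.1, -0.5]
opening: 0.03
grip_force: 25.0
dx -2.6 dy 0.7 dz 74.6 roll -0.002 (alt roll 3.140)
```

```bash
python3 -m crank '[[-1,-2,1,35,0],[-1,-2,1,60,0],[-1,-2,1,70,0],[-1,-2,1,75,0],[-1,-2,1,76,0],[-1,-2,1,77,0],[-1,-2,1,77,0]]'
```

```text
time: 9.23
tool_pos: [0.4986, 0.3519, 0.194]
tool_rot: [3.141, 0.002, -3.1]
contact_force: [0.3, -0.5, -0.3]
opening: 0.0299
grip_force: 25.0
```

```bash
python3 -m crank '[[-1,0,0,1,0],[-1,0,0,2,0],[-1,0,0,2.5,0],[-1,0,0,2.5,0]]'
```

```text
time: 9.57
tool_pos: [0.4985, 0.352, 0.1926]
tool_rot: [3.141, 0.003, -3.099]
contact_force: [-2.4, -1.4, 9.7]
opening: 0.0297
grip_force: 25.0
```

```bash
python3 -m crank '[[0.05,0,0,0,0],[0.05,0,0,0,0],[0.05,0,0,0,0],[0.05,0,0,-15,0],[0.05,0,0,-45,0],[0.05,0,0,-70,0],[0.05,0,0,-70,0]]'; python3 -c "
from h import *
go(.6228,-.0987,.25,2.052)"
```

```text
time: 10.15
tool_pos: [0.4994, 0.3526, 0.2654]
tool_rot: [3.138, 0.008, -3.099]
contact_force: [0.8, 0.3, 0.1]
opening: 0.0486
grip_force: 0.0
dx -104.2 dy -456.1 dz 15.4 roll 1.132 (alt roll -2.010)
```

```bash
python3 -m crank '[[0.1,-5,-20,0,0.08],[0.1,-14,-60,0,0.17],[0.1,-23,-100,0,0.27],[0.1,-32,-140,0,0.38],[0.1,-41,-180,0,0.5],[0.1,-50,-220,0,0.6],[0.1,-59,-260,0,0.7],[0.1,-68,-300,0,0.8],[0.1,-77,-340,0,0.9],[0.1,-87,-380,0,1.0],[0.1,-96,-420,0,1.1],[0.1,-104,-456,10,1.132]]'; python3 -m crank '[[0.1,0,0,0,0],[0.1,0,0,0,0]]';  python3 -c "
from h import *
go(.6228,-.0987,.1855,2.052)"
```

```text
time: 11.15
tool_pos: [0.6221, -0.1021, 0.2515]
tool_rot: [3.139, 0.003, 2.046]
contact_force: [1.7, 0.1, 0.5]
opening: 0.0505
grip_force: 0.0
time: 11.32
tool_pos: [0.6211, -0.1014, 0.2487]
tool_rot: [-3.14, -0.001, 2.048]
contact_force: [-0.1, -0.0, 0.3]
opening: 0.0505
grip_force: 0.0
dx 1.6 dy 2.8 dz 63.2 roll -0.004 (alt roll 3.138)
```

```bash
python3 -m crank '[[0.1,1,2.5,30,0],[0.1,1,2.5,52,0],[0.1,1,2.5,61,0],[0.1,1,2.5,61,0],[-1,1,2.5,61,0],[-1,1,2.5,61,0],[-1,1,2.5,61,0],[-1,1,2.5,61,0],[-1,1,2.5,61,0],[-1,1,2.5,61,0]]' 25; python3 -m crank '[[-1,0,0,-15,0],[-1,0,0,-50,0],[-1,0,0,-95,0],[-1,0,0,-95,0]]'; python3 -c "
from h import *
go(.4950,.4194,.28,3.1836)"
```

```text
time: 12.15
tool_pos: [0.6233, -0.0973, 0.1907]
tool_rot: [3.14, 0.001, 2.052]
contact_force: [-1.7, 1.4, 5.8]
opening: 0.0297
grip_force: 25.0
time: 12.48
tool_pos: [0.6247, -0.0978, 0.2922]
tool_rot: [3.132, 0.009, 2.052]
contact_force: [2.0, -1.0, -1.1]
opening: 0.03
grip_force: 25.0
dx 518.5 dy 124.3 dz 12.2 roll -1.132 (alt roll 2.010)
```

```bash
python3 -m crank '[[-1,20,5,0,-0.1],[-1,55,13,3,-0.21],[-1,95,23,6,-0.33],[-1,135,32,9,-0.45],[-1,175,42,12,-0.57],[-1,215,52,12,-0.69],[-1,255,61,12,-0.81],[-1,295,71,12,-0.93],[-1,335,80,12,-1.05],[-1,375,90,12,-1.132],[-1,415,99,12,-1.132],[-1,455,109,12,-1.132]]'; python3 -m crank '[[-1,0,0,0,0]]'; python3 - <<'E'
from h import *
go(.4950,.4194,.1985,3.1836)
E
```

```text
time: 13.48
tool_pos: [0.5082, 0.3583, 0.2725]
tool_rot: [3.141, 0.001, -3.099]
contact_force: [0.6, -0.4, -0.2]
opening: 0.0297
grip_force: 25.0
time: 13.57
tool_pos: [0.5064, 0.3629, 0.2725]
tool_rot: [3.138, 0.001, -3.093]
contact_force: [-1.6, -0.5, -1.0]
opening: 0.0298
grip_force: 25.0
dx 8.7 dy 57.0 dz 74.0 roll 0.006 (alt roll -3.135)
```

Before lowering it, I'll move across at height, then check the placed arms and the gap.

```bash
python3 -m crank '[[-1,5,30,0,0],[-1,9,57,0,0],[-1,9,57,0,0],[-1,9,57,0,0]]'; python3 - <<'E'
from h import *
go(.4950,.4194,.1985,3.1836)
p,d=vision.read_camera("scene");cv2.imwrite("pics/s2.png",cv2.resize(p[130:330,180:500],None,fx=2.5,fy=2.5)[:,:,::-1])
E
```

```text
time: 13.9
tool_pos: [0.4972, 0.414, 0.272]
tool_rot: [-3.142, 0.0, -3.097]
contact_force: [0.2, -0.2, -0.9]
opening: 0.0298
grip_force: 25.0
dx 1.9 dy 5.5 dz 73.5 roll 0.003 (alt roll -3.139)
```

View pics/s2.png

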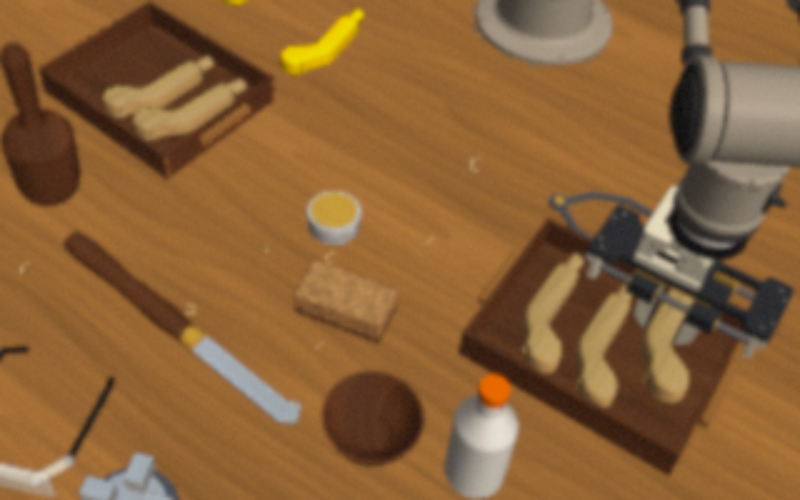

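The picture shows two arms side by side in the right tray, and in the left tray the sample plus one placed arm. The third arm is held above its slot (hand at 668,380) with clear gaps on both sides, so I'll lower it.

```bash
python3 -m crank '[[-1,2,5,25,0],[-1,2,5,50,0],[-1,2,5,62,0],[-1,2,5,68,0],[-1,2,5,70,0],[-1,2,5,72,0],[-1,2,5,72,0]]'
```

```text
time: 14.53
tool_pos: [0.4961, 0.4178, 0.201]
tool_rot: [3.141, 0.001, -3.1]
contact_force: [0.2, 0.0, -1.1]
opening: 0.0298
grip_force: 25.0
```

```bash
python3 -m crank '[[-1,0,0,1,0],[-1,0,0,2,0],[-1,0,0,3,0],[-1,0,0,4,0],[-1,0,0,4,0]]'
```

```text
time: 14.95
tool_pos: [0.4956, 0.418, 0.1967]
tool_rot: [3.141, 0.001, -3.099]
contact_force: [-0.4, -1.2, 2.1]
opening: 0.0299
grip_force: 25.0
```

```bash
python3 -m crank '[[-1,0,0,1,0],[-1,0,0,1.5,0],[-1,0,0,1.5,0]]'; python3 -m crank '[[0.05,0,0,1,0],[0.05,0,0,1,0],[0.05,0,0,1,0],[0.05,0,0,-15,0],[0.05,0,0,-45,0],[0.05,0,0,-85,0],[0.05,0,0,-125,0],[0.05,0,0,-150,0]]'; python3 -m crank '[[0.05,0,-40,0,0],[0.05,0,-80,0,0],[0.05,0,-120,0,0],[0.05,0,-160,0,0],[0.05,0,-200,0,0],[0.05,0,-240,0,0],[0.05,0,-280,0,0],[0.05,0,-320,0,0],[0.05,0,-360,0,0],[0.05,0,-400,0,0],[0.05,0,-400,0,0]]'; python3 - <<'E'
from h import *
import h
p,d=vision.read_camera("top");h.DEP=d
cv2.imwrite("pics/t2.png",cv2.resize(p[140:280,170:470],None,fx=2.6,fy=2.6,interpolation=cv2.INTER_CUBIC)[:,:,::-1])
E
```

```text
time: 15.2
tool_pos: [0.4955, 0.418, 0.1967]
tool_rot: [3.141, 0.001, -3.099]
contact_force: [-4.4, -2.3, 11.9]
opening: 0.0296
grip_force: 25.0
time: 15.87
tool_pos: [0.4958, 0.4182, 0.3488]
tool_rot: [3.139, 0.004, -3.099]
contact_force: [1.4, 0.9, 0.0]
opening: 0.0482
grip_force: 0.0
time: 16.78
tool_pos: [0.5128, 0.0125, 0.3447]
tool_rot: [-3.139, 0.0, -3.105]
contact_force: [-0.2, -0.7, 0.2]
opening: 0.0485
grip_force: 0.0
```

View pics/t2.png

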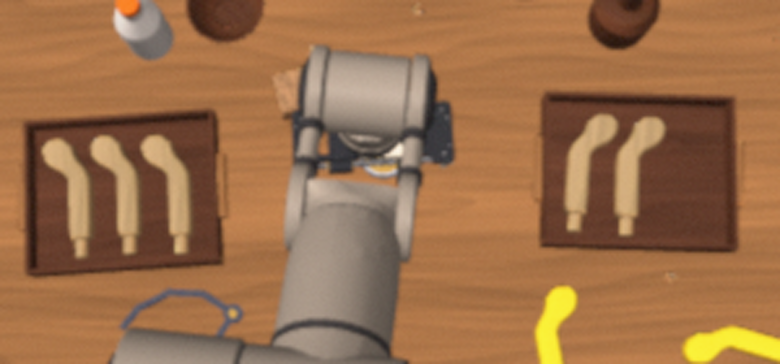

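The left tray shows three parallel arms (tenons at about x = 82, 129 and 180) and the right tray two (574 and 626). I'll check the spacing once with numbers.

```bash
python3 - <<'E'
from h import *
p,d=vision.read_camera("top")
import h
def cm(p,roi):
    x0,y0,x1,y1=roi
    b=cv2.resize(p[y0:y1,x0:x1],None,fx=U,fy=U,interpolation=cv2.INTER_CUBIC).astype(int)
    return ((b[...,0]>140)&(b[...,1]>105)).astype(np.uint8)
h.mask=cm
for k,r in dict(L0=(223,186,249,242),L1=(204,190,224,242),L2=(184,190,206,242),R0=(384,178,408,232),R1=(404,182,428,234)).items():
    print(k,arm(p,r,.032)[0])
E
```

```text
L0 {'hand': 'left', 'mid': array([0.4951, 0.2821]), 'yaw': 0.042, 'L': np.float64(0.1471), 'off': np.float64(-0.0076), 'width': np.float64(0.0278), 'hl': array([0.056 , 0.0271]), 'area': 13908}
L1 {'hand': 'left', 'mid': array([0.4963, 0.3519]), 'yaw': 0.033, 'L': np.float64(0.1469), 'off': np.float64(-0.0078), 'width': np.float64(0.0278), 'hl': array([0.056 , 0.0282]), 'area': 13759}
L2 {'hand': 'left', 'mid': array([0.4937, 0.4182]), 'yaw': 0.043, 'L': np.float64(0.1477), 'off': np.float64(-0.0077), 'width': np.float64(0.0282), 'hl': array([0.056 , 0.0272]), 'area': 13865}
R0 {'hand': 'right', 'mid': array([ 0.511 , -0.2634]), 'yaw': -0.115, 'L': np.float64(0.1476), 'off': np.float64(0.0071), 'width': np.float64(0.03), 'hl': array([ 0.056 , -0.0277]), 'area': 14586}
R1 {'hand': 'right', 'mid': array([ 0.5043, -0.3297]), 'yaw': -0.083, 'L': np.float64(0.1481), 'off': np.float64(0.0075), 'width': np.float64(0.0307), 'hl': array([ 0.056 , -0.0278]), 'area': 14932}
```

Spacings are 70, 66 and 67 mm, the yaws match their samples to within 2°, and the samples have not moved. I'm handing it in.

```bash
python3 -c "
from cell import ticket
print(ticket.hand_in())"
```

```text
the job is handed in; nothing more can be done
None
```

All three loose arms are laid in the tray of their own hand beside the samples, two left and one right, 66–70 mm apart and within 2° of parallel; the job was handed in at about 17 s, and no verdict came back.

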